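# Seat a connector plate on its fixture pins

### The job

The blue connector plate is riding up on the two locating pins of its soldering fixture. With the fingertips, nudge it by its upturned flange along the channel, towards the hold-down arm's post, until both holes drop over the pins and it lies flat; then push the red knob to swing the hold-down arm over the plate as far as it goes. Only slide the plate, never lift it or stand it up, and leave the other things on the bench where they are.

Things in the scene. Friction and masses are not known exactly. Their poses are not given: they have to be found in the camera images.
- fixture: Aluminium soldering fixture fixed to the bench, a block 140 (x) by 190 (y) by 25 mm high, spanning y -90 to +100; origin on the bench, z up. Two dark rails on top, 10 mm high, inner faces at x = -46.5 and +46.5, y from -75 to +10, make a channel along y, open at both ends, in which the plate slides towards +y.
- pins (a point): Point on the top of the block (25 mm above the bench) midway between the two steel locating pins, which stand at fixture x = -28 and +28, y = 0: 8 mm in diameter, 8 mm high, tapered tips. Hidden under the plate at the start.
- plate: Loose blue plate, 90 (x) by 110 (y) by 5 mm, 0.25 to 0.5 kg; origin at the centre of its underside, axes as the fixture's. Two 13 mm holes at x = -28 and +28, y = +15. Starts between the rails 12 to 30 mm short of its place (towards fixture -y), rear edge on the block, front raised 5 degrees on the pins. Seated: level, origin at fixture (0, -15, 25) mm, +-2.5 in x and y; the pins stop it there.
- plate_flange (a point): Middle of the rear face (plate y = -55 mm) of the plate's upturned flange, 15 mm above the underside: push here towards fixture +y. The flange is 60 mm long (x), 4 mm thick, its top 25 mm above the underside. A round connector 28 mm across stands on the plate at y = -18, its top 27 mm above the underside.
- clamp (a joint): Angle of the hold-down arm about its vertical post at fixture x = 0, y = +75 mm, rad: 0 = arm along fixture +x, growing clockwise seen from above to 1.57 = arm along fixture -y, over the seated plate, at its stop. Starts at 0 to 0.5, stays where left, takes about 1 N at the knob. Its rubber foot passes 2 mm above a seated plate but strikes a raised one.
- clamp_knob (a point): Centre of the upright red knob at the end of the hold-down arm, 60 mm from the post's axis: a cylinder 18 mm in diameter and 28 mm high, its middle 63 mm above the bench. The arm below it is 14 mm wide, its top 49 mm above the bench; the hub on the post rises to 55 mm.
- spool: Bystander: grey solder spool, 54 mm across, 46 high, standing; origin at the centre of its underside.
- jar: Bystander: white jar with red cap, 40 mm across, 42 high; origin at the centre of its underside.
- flux: Bystander: amber bottle with white cap, 36 mm across, 70 high; origin at the centre of its underside.
- driver: Bystander: screwdriver with yellow handle, lying; origin in its body.
- tray: Bystander: empty black open tray, 100 x 140 x 35 mm; origin at the centre of its underside.
- shell: Bystander: loose connector shell, steel foot and brass barrel, 32 mm across, 30 high; origin at the centre of its underside.
Mind the look-alikes: they are no part of the job. What is shaped like the fixture but pink is not meant.

How it is judged:
By the outcome, as a careful person would: the job done as asked, in the order asked, and still so for the second after the job is handed in, with the robot touching nothing.
It also fails if it takes over 46 s, if anything falls off the work surface, if the arm or the gripper's body presses on something with over 40 N, if the wrist force passes 120 N, or if a joint passes its speed limit or range.

### The arm

A 6-joint arm with a two-finger parallel gripper is mounted at the origin on the work surface. World frame = base frame: x ahead of the robot, y to its left, z up, the work surface at z = 0. Lengths are in m, angles in rad, forces in N, time in s.
With the tool pointing down it reaches from about 0.375 to 0.975 m from the base axis. Payload 3.8 kg.
Tool frame: the origin (TCP) lies midway between the tips of the shut fingers; the grasp point (between the pads) lies 19 mm behind it; z points along the fingers, y is the line along which they close (so a half turn about z gives the same grasp; the last joint's range is limited). The gripper opens to 88 mm and grips with 3 to 60 N. Pads are 18 mm wide; open, the fingers measure 123 mm over their backs; the gripper's body (75 mm by 187 mm) begins 45 mm behind the grasp point.
Start: joints at [1.276, 0.264, 1.604, -0, 1.274, -0.037], TCP at [0.172, 0.653, 0.239] pointing down, gripper open.
Joint ranges: [-2.63, 2.63], [-0.94, 2.18], [0.31, 2.57], [-1.31, 4.45], [0, 2.66], [-2.55, 2.55]. Speed limits (rad/s): [2.57, 2.57, 3.14, 3.14, 3.14, 3.14].

### API

Orientations are given as a rotation vector (axis times angle).
In Python, from cell import manip, inverse_kinematics, cams, order gives the robot as it stands. Calls block until the motion is done:
- manip.move_pose(position, orientation): joint-space move of the TCP to a pose.
- manip.move_linear(position, rate=0.15, rot=None): straight line of the TCP; rot=None keeps the orientation; rate is the mean speed in m/s.
- manip.set_joints(angles): joint-space move.
- manip.set_gripper(opening, force=None): finger opening in m; force is the grip in N (None keeps the last); returns when the fingers have stopped.
- manip.dwell(seconds).
- inverse_kinematics(position, orientation): joint angles nearest the present ones, or None.
- manip.state(): the state.
- cams.capture(name): name is "side" or "top"; returns a dict with "image" (384x512x3 uint8, blue, green, red), "z_map" (384x512 float32, m along the optical axis (not along the pixel's ray), 0 where there is no reading), "intrinsics" (3x3 intrinsics, pixels), "position" and "orientation" of the camera in the world. Camera axes: x right, y down, z forward; pixel columns grow to the right and rows downward; lengths in m; the calibration is good to about 2 mm. A picture is of the moment at which its call begins.
A pose or a line that the arm cannot do raises manip.IKError and nothing moves.
- order.close_job(): hands the job in; it is judged then, once.
The state is a dict: "clock": time; "joint_pos": joint angles; "joint_velocities": joint speeds; "tau": joint torques, N m; "tool_pos": TCP position; "tcp_rot": TCP orientation; "contact_force": force on the tool from outside, world axes, zero at the start; "moment": the same for the moment, N m; "gripper_width": finger opening in m; "grasp_force": force on a finger pad.
Only numpy, scipy, OpenCV 4.12 (cv2) and the standard library are available. Lean on these libraries where they do the work, as an engineer would, in place of code of your own. Each camera call takes 0.05 s, during which the arm holds its last target. There are 200 camera calls.

## Working session

There is one attempt and no reset: what is moved stays moved. The work goes in short steps, each a Python script; the robot and the scene stay as the last script left them, time stands still between calls to the robot, and variables do not carry over. Pictures are saved under pics/ and viewed, at most 10 in all, crops included, and the job is handed in when it is done.

```bash
mkdir -p pics; ls; cat > h.py <<'E'
import numpy as np, cv2
from cell import manip, inverse_kinematics, cams, order
from scipy.spatial.transform import Rotation as R
def cap(n):
    c=cams.capture(n); o=np.array(c["orientation"],float)
    c["R"]=o if o.shape==(3,3) else (R.from_rotvec(o).as_matrix() if o.size==3 else R.from_quat(o).as_matrix())
    v,u=np.mgrid[0:384,0:512]; K=np.array(c["intrinsics"]); z=c["z_map"]
    P=np.stack([(u-K[0,2])/K[0,0]*z,(v-K[1,2])/K[1,1]*z,z],-1)
    c["P"]=P@c["R"].T+np.array(c["position"]); c["P"][z==0]=np.nan
    return c
E
python3 - <<'E'
from h import *
for n in("top","side"):
    c=cap(n); cv2.imwrite(f"pics/{n}0.png",c["image"]); print(n,c["position"],c["orientation"],c["intrinsics"],(c["z_map"]>0).mean())
    np.savez(f"{n}0.npz",img=c["image"],P=c["P"])
print(manip.state())
E
```

```text
pics
top [0.47497435 0.01495315 0.9840096 ] [-2.18939387  2.21647311 -0.03678432] [[374.27691468   0.         257.05264327]
 [  0.         374.27691468 187.10618389]
 [  0.           0.           1.        ]] 0.9961446126302084
side [0.25217912 0.85958723 0.82223545] [-0.39067961  2.71765596 -1.26383486] [[451.24135949   0.         245.26135083]
 [  0.         451.24135949 184.72800884]
 [  0.           0.           1.        ]] 0.9962361653645834
{'clock': 0.1, 'joint_pos': array([ 1.27607793e+00,  2.64666072e-01,  1.60520539e+00,  1.72392539e-06,
        1.27372291e+00, -3.69025818e-02]), 'joint_velocities': array([ 0.00219402, -0.00127709, -0.00460673,  0.00085489,  0.00182822,
        0.00054467]), 'tau': array([ 3.35994591e-04, -5.03622115e+01, -3.58071864e+01,  7.29854149e-02,
        2.33404065e-02, -7.61240585e-05]), 'tool_pos': array([0.17192249, 0.65208173, 0.23753774]), 'tcp_rot': array([-4.03813379e-01, -3.11519559e+00,  3.10041263e-03]), 'contact_force': array([ 0.26023523,  0.57486084, -0.40328488]), 'moment': array([-0.04210563, -0.00381735,  0.0689611 ]), 'grasp_force': 0.0, 'gripper_width': 0.0882569297647983}
```

View pics/top0.png

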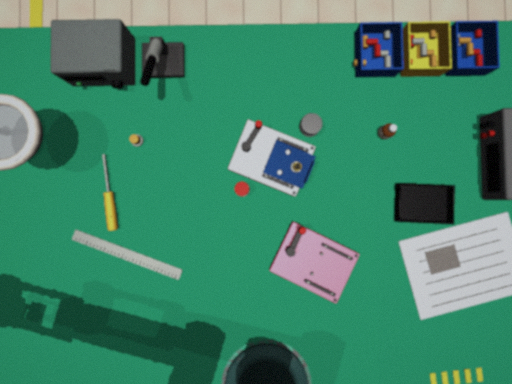

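View pics/side0.png

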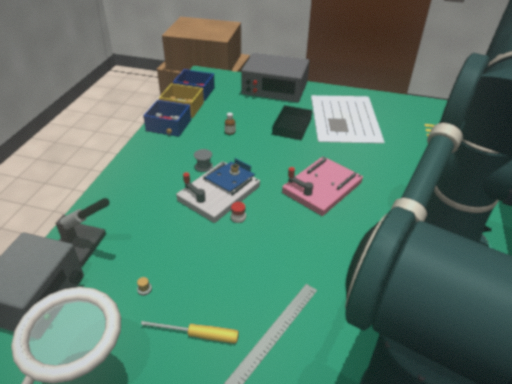

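The top view shows the pale fixture at (272,157) with the blue plate at (289,163), post at about (247,147) and red knob at (259,125). Look-alikes are the pink fixture at (315,260) with knob (302,230), the red jar cap at (242,188), the blue bins at (380,50) and (475,48), and the loose shell at (135,139). I choose the pale fixture with the blue plate. The spool (311,124) and jar (242,188) stand close to it.

```bash
cat > m.py <<'E'
from h import *
def knobpost(img,P,roi):
    m=np.zeros(img.shape[:2],bool); u0,u1,v0,v1=roi; m[v0:v1,u0:u1]=1
    b,g,r=[img[...,i].astype(int) for i in range(3)]
    return m,b,g,r
E
python3 - <<'E'
from m import *
for n,roi in(("top",(220,325,110,205)),("side",(170,265,150,225))):
    d=np.load(n+"0.npz"); img,P=d["img"],d["P"]; m,b,g,r=knobpost(img,P,roi)
    hi=m&(P[...,2]>.017)&(P[...,2]<.12)
    red=m&(r>120)&(g<70)&(b<70)
    blue=m&(b>r+35)&(b>g+20)&hi
    white=m&(np.minimum(np.minimum(b,g),r)>125)&(abs(b-r)<40)
    if n=="top":
        fx=(white|blue).astype(np.uint8); fx=cv2.morphologyEx(fx,cv2.MORPH_CLOSE,np.ones((7,7)))
        k,l,s,c=cv2.connectedComponentsWithStats(fx); i=1+s[1:,4].argmax(); sel=(l==i)&m
        pts=P[sel][:,:2]; pts=pts[~np.isnan(pts[:,0])].astype(np.float32); rc=cv2.minAreaRect(pts); print("fixture",rc,cv2.boxPoints(rc).round(3).tolist(), "z med",np.nanmedian(P[white&sel][:,2]))
    k,l,s,c=cv2.connectedComponentsWithStats(red.astype(np.uint8))
    for i in range(1,k):
        if s[i,4]>4:q=P[l==i]; print(n,"red",c[i].round(1),s[i,4],np.nanmedian(q,0).round(4),np.nanmax(q[:,2]).round(3))
    q=P[blue]; q=q[~np.isnan(q[:,0])]; rc=cv2.minAreaRect(q[:,:2].astype(np.float32)); print(n,"blue",len(q),rc,np.percentile(q[:,2],[2,25,50,75,98]).round(3))
    cv2.imwrite(f"pics/{n}1.png",cv2.resize(img[roi[2]:roi[3],roi[0]:roi[1]],None,fx=6,fy=6,interpolation=cv2.INTER_CUBIC))
E
```

```text
fixture ((0.5862629413604736, -0.024504825472831726), (0.20001493394374847, 0.1452677845954895), 67.23565673828125) [[0.48100000619888306, -0.08900000154972076], [0.6150000095367432, -0.14499999582767487], [0.6919999718666077, 0.03999999910593033], [0.5580000281333923, 0.09600000083446503]] z med 0.02480460946986629
top red [258.3 123.8] 26 [0.6609 0.012  0.0772] 0.08
top red [241.5 188.4] 123 [0.506  0.0566 0.0417] 0.046
top blue 1381 ((0.5669140219688416, -0.06565253436565399), (0.1091749370098114, 0.09170088171958923), 67.3110122680664) [0.027 0.032 0.034 0.037 0.041]
side red [185.8 175.6] 5 [0.6619 0.0165 0.0744] 0.078
side red [237.8 210.2] 19 [0.5024 0.0721 0.0415] 0.044
side blue 614 ((0.5679944157600403, -0.06281527131795883), (0.10975638777017593, 0.09108409285545349), 69.49974822998047) [0.029 0.033 0.036 0.038 0.041]
```

View pics/top1.png

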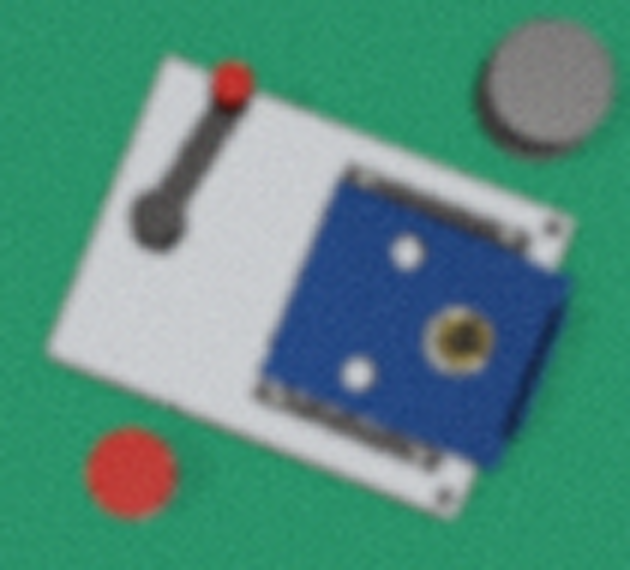

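The crop confirms it: pale block with a dark arm and red knob at crop (232,85), and the blue plate with its dark rear flange on the right at (540,370). The sizes agree with those given: knob radius 57 mm and height 77 mm, block top 24.8 mm. Next I approach behind the flange and push with force checks.

```bash
cat > f.py <<'E'
from h import *
O=np.array([.5867,-.0233]); a=np.deg2rad(67.25)
fy=np.array([np.cos(a),np.sin(a),0]); fx=np.array([fy[1],-fy[0],0]); ez=np.array([0,0,1.])
def W(x,y,z): return np.r_[O,0]+x*fx+y*fy+z*ez
def F(p): d=np.array(p)-np.r_[O,0]; return np.array([d@fx,d@fy,d[2]])
def rot(tilt,s=1,dirn=None,side=None):
    d=fy if dirn is None else dirn; q=fx if side is None else side
    z=np.sin(tilt)*d-np.cos(tilt)*ez; y=s*q; return R.from_matrix(np.c_[np.cross(y,z),y,z]).as_rotvec()
def st(): s=manip.state(); c=s["contact_force"]; return s["clock"],F(s["tool_pos"]).round(4),np.array([c@fx,c@fy,c[2]]).round(1)
E
python3 - <<'E'
from f import *
t=np.deg2rad(10)
for s in(1,-1): print(s,inverse_kinematics(W(0,-.145,.038),rot(t,s)),inverse_kinematics(W(0,-.08,.038),rot(t,s)))
q=manip.state()["joint_pos"]
c=[(abs(j-q).max(),s) for s in(1,-1) if (j:=inverse_kinematics(W(0,-.145,.12),rot(t,s))) is not None]; s=min(c)[1]; print("s",s)
manip.set_gripper(0.0)
manip.move_pose(W(0,-.145,.12),rot(t,s)); print(st())
manip.move_linear(W(0,-.145,.038),rate=.12); print(st())
manip.move_linear(W(0,-.118,.038),rate=.08); manip.dwell(.2); print(st())
c=cap("top"); cv2.imwrite("pics/top2.png",cv2.resize(c["image"][100:215,210:350],None,fx=5,fy=5,interpolation=cv2.INTER_CUBIC))
E
```

```text
1 [-0.43996704  0.24740099  2.04506838  0.22902512  0.86975514 -0.19281016] [-0.32205262  0.2539536   2.03655524  0.23228934  0.85138758 -0.07847162]
-1 None None
s 1
(4.5333, array([ 1.000e-04, -1.443e-01,  1.201e-01]), array([-0.3,  0.1,  0.2]))
(5.3667, array([ 0.0006, -0.1449,  0.0385]), array([ 1.1, -0.1,  0. ]))
(6.0583, array([-1.000e-04, -1.181e-01,  3.800e-02]), array([-0.1,  0.3,  0.5]))
```

View pics/top2.png

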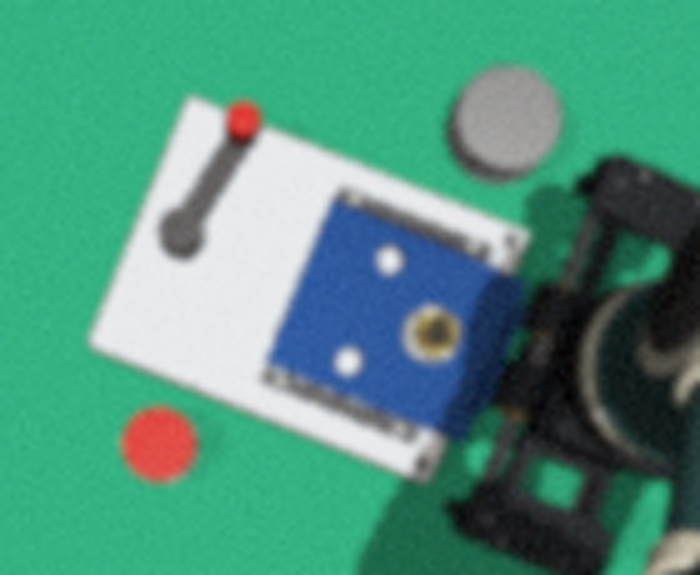

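The closed fingers (535,360) sit just behind the flange, centred, with the body well above the spool. Now I push in small steps, logging force and the front-edge height.

```bash
cat >> f.py <<'E'
def plate():
    c=cap("top"); img,P=c["image"].astype(int),c["P"]; b,g,r=img[...,0],img[...,1],img[...,2]
    m=(b>r+35)&(b>g+20)&(P[...,2]>.017)&(P[...,2]<.06); L=(P-np.r_[O,0])@np.c_[fx,fy,ez]
    m&=(abs(L[...,0])<.06)&(abs(L[...,1])<.12); q=L[m]; f=q[:,1]
    fr=np.percentile(f,99.5); e=q[(f>fr-.02)]; k=np.polyfit(f,q[:,2],1)
    return "front",round(fr,4),"zfront",np.median(e[:,2]).round(4),"tilt",np.rad2deg(np.arctan(k[0])).round(1),"xmid",((np.percentile(q[:,0],1)+np.percentile(q[:,0],99))/2).round(4)
E
python3 - <<'E'
from f import *
print(plate())
y=-.118
while y<-.0805:
    y+=.003; manip.move_linear(W(0,y,.038),rate=.04); s=st(); print(s[0],round(y,4),s[1],s[2],*plate())
    if abs(s[2]).max()>15: break
E
```

```text
('front', np.float64(0.0074), 'zfront', np.float64(0.0381), 'tilt', np.float64(3.6), 'xmid', np.float64(-0.0019))
6.4083 -0.115 [-0.     -0.1149  0.038 ] [-0.7  0.4  0.1] front 0.0074 zfront 0.038 tilt 4.3 xmid -0.0019
6.7083 -0.112 [ 0.     -0.1119  0.038 ] [ 0.2 -0.1  0.1] front 0.0081 zfront 0.0379 tilt 4.2 xmid -0.0021
7.0083 -0.109 [ 0.0002 -0.1089  0.0381] [ 0.4 -1.5  0.5] front 0.0109 zfront 0.0382 tilt 4.2 xmid -0.002
7.3083 -0.106 [ 0.0002 -0.1058  0.0382] [ 1.  -2.5  1.4] front 0.0141 zfront 0.0386 tilt 4.4 xmid -0.0018
7.6083 -0.103 [-0.     -0.1027  0.038 ] [ 0.6 -1.8  0.2] front 0.0171 zfront 0.039 tilt 4.5 xmid -0.002
7.9083 -0.1 [-0.0002 -0.0997  0.0379] [-0.2 -1.5  0.2] front 0.0203 zfront 0.0392 tilt 4.5 xmid -0.0022
8.2083 -0.097 [-0.0002 -0.0967  0.0379] [ 0.4 -1.  -0.4] front 0.0234 zfront 0.0396 tilt 4.9 xmid -0.0021
8.5083 -0.094 [-0.0001 -0.0938  0.0379] [ 0.1 -0.4  0.3] front 0.0265 zfront 0.0397 tilt 4.9 xmid -0.0025
8.8083 -0.091 [-0.0001 -0.0907  0.038 ] [ 0.2 -0.6 -0.8] front 0.0295 zfront 0.04 tilt 5.2 xmid -0.0026
9.1083 -0.088 [-0.     -0.0877  0.038 ] [ 0.8 -1.1  0.3] front 0.0342 zfront 0.0297 tilt -0.3 xmid -0.002
9.4083 -0.085 [-0.     -0.0848  0.038 ] [-0.2  0.   0.5] front 0.0345 zfront 0.0298 tilt -0.6 xmid -0.0019
9.7083 -0.082 [ 0.0001 -0.0819  0.038 ] [ 0.1 -0.   0.6] front 0.0373 zfront 0.0298 tilt -0.5 xmid -0.0018
10.0083 -0.079 [ 0.0001 -0.0801  0.038 ] [-1.8 -7.1  1.3] front 0.0387 zfront 0.0297 tilt -0.4 xmid -0.0019
```

The plate dropped flat at y≈-0.088 (top at 29.7 mm, tilt 0), and pushing further took up the hole play until the pins stopped it at 7 N. It is now at the forward end of the ±2.5 mm play, so I'll nudge it back about 2 mm by the connector to centre it.

```bash
python3 - <<'E'
from f import *
manip.move_linear(W(0,-.095,.038),rate=.1); p0=plate(); print(p0)
manip.move_linear(W(0,-.10,.085),rate=.2)
manip.move_linear(W(0,.004,.085),rate=.2,rot=rot(0)); manip.move_linear(W(0,.004,.038),rate=.15); print(st(),plate())
y=.004
while y>-.022:
    y-=.0015; manip.move_linear(W(0,y,.038),rate=.04); s=st(); p=plate(); print(s[0],round(y,4),s[1],s[2],*p)
    if abs(s[2]).max()>12 or p[1]<p0[1]-.0018: break
manip.move_linear(W(0,.004,.038),rate=.1); manip.move_linear(W(0,.004,.12),rate=.2)
print(plate(),st()[0])
c=cap("side"); cv2.imwrite("pics/side2.png",cv2.resize(c["image"][140:230,160:280],None,fx=6,fy=6,interpolation=cv2.INTER_CUBIC))
E
```

```text
('front', np.float64(0.0384), 'zfront', np.float64(0.0299), 'tilt', np.float64(-0.3), 'xmid', np.float64(-0.0021))
(11.9333, array([-0.0004,  0.0027,  0.0374]), array([-0.3,  0.6,  0.3])) ('front', np.float64(0.0388), 'zfront', np.float64(0.0292), 'tilt', np.float64(-2.4), 'xmid', np.float64(-0.0136))
12.2333 0.0025 [0.0008 0.0026 0.0391] [0.4 1.1 0. ] front 0.0376 zfront 0.0289 tilt -2.0 xmid -0.0133
12.5333 0.001 [-0.      0.001   0.0381] [-0.4  0.2 -0.1] front 0.0368 zfront 0.0298 tilt -1.8 xmid -0.0148
12.8333 -0.0005 [-0.0001 -0.0006  0.0379] [ 0.2 -0.2 -0.1] front 0.0357 zfront 0.0297 tilt -1.9 xmid -0.0152
('front', np.float64(0.023), 'zfront', np.float64(0.0297), 'tilt', np.float64(-2.0), 'xmid', np.float64(-0.0045)) 13.7417
```

The arm hid the plate, which spoiled the reading. By geometry (flange contact, the 51 mm offset and the finger depth), contact with the connector comes at TCP y ≈ -0.011. I'll push to -0.0135 with force watch, then measure with the arm clear.

```bash
python3 - <<'E'
from f import *
manip.move_linear(W(0,.0,.038),rate=.15)
manip.move_linear(W(0,-.0075,.038),rate=.06)
for y in(-.009,-.0105,-.012,-.0132):
    manip.move_linear(W(0,y,.038),rate=.04); s=st(); print(*s)
    if abs(s[2][1])>12: break
manip.move_linear(W(0,.0,.038),rate=.1); manip.move_linear(W(0,.0,.12),rate=.2)
# go to pre-knob place: -fixture-x/+y side of knob (behind it, clockwise push)
manip.move_pose(W(.06,.17,.12),rot(0)); print(plate(),st())
c=cap("top"); cv2.imwrite("pics/top3.png",cv2.resize(c["image"][100:215,210:350],None,fx=5,fy=5,interpolation=cv2.INTER_CUBIC))
E
```

```text
15.0167 [ 0.0001 -0.009   0.0383] [0.3 0.6 0.2]
15.2667 [-0.0001 -0.0106  0.038 ] [-0.1 -0.1 -0.1]
15.5167 [-0.     -0.0121  0.0379] [-0.5  0.4  0.7]
15.7667 [-0.     -0.0133  0.038 ] [ 0.1 -0.  -0.2]
('front', np.float64(0.0384), 'zfront', np.float64(0.0295), 'tilt', np.float64(-1.1), 'xmid', np.float64(-0.002)) (17.4083, array([0.0589, 0.1681, 0.1184]), array([-0.1, -0.4, -0.3]))
```

View pics/top3.png

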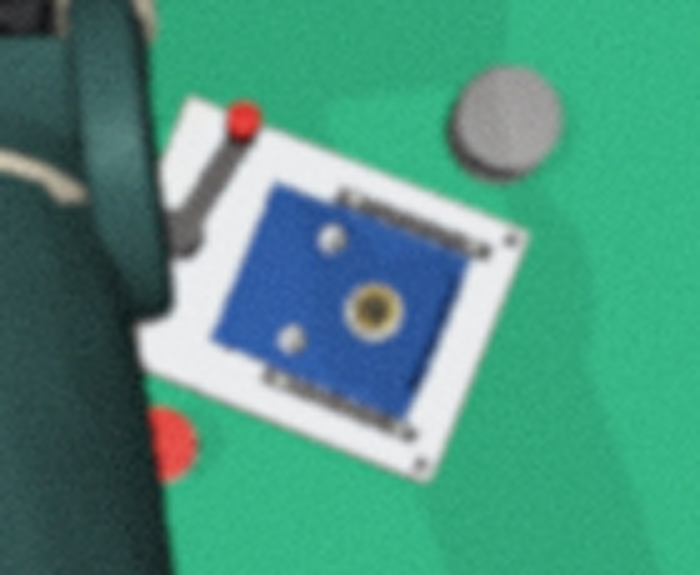

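The plate lies flat with the pins showing in its holes at (331,240) and (291,340). It wasn't reached: the front is still 0.0384. I'll recheck the block edges (now uncovered) to calibrate the frame, then repeat the back-nudge with contact detection.

```bash
python3 - <<'E'
from f import *
c=cap("top"); img=c["image"].astype(int); L=(c["P"]-np.r_[O,0])@np.c_[fx,fy,ez]
w=(img.min(-1)>125)&(abs(L[...,2]-.025)<.006)&(abs(L[...,0])<.1)&(abs(L[...,1])<.12)
q=L[w]; 
s=q[abs(q[:,0])<.05]; e=[ s[(s[:,0]>x)&(s[:,0]<x+.01),1].min() for x in np.arange(-.05,.05,.01)]; print("rear edge",np.round(e,4))
s=q[(q[:,1]<-.0)&(q[:,1]>-.08)]; print("x edges",np.percentile(s[:,0],[1,99]).round(4))
k=(L[...,2]>.045)&(L[...,2]<.06)&(abs(L[...,0])<.025)&(abs(L[...,1]+.035)<.025); print("connector",k.sum(),L[k].mean(0).round(4),L[k].min(0).round(4),L[k].max(0).round(4))
manip.move_pose(W(0,-.002,.12),rot(0)); manip.move_linear(W(0,-.002,.038),rate=.2); manip.move_linear(W(0,-.0125,.038),rate=.08)
y=-.0125; n=0
while y>-.0225:
    y-=.001; manip.move_linear(W(0,y,.038),rate=.04); s=st(); print(round(y,4),s[2])
    if s[2][1]>1.0: n+=1
    if n==3 or s[2][1]>10: break
manip.move_linear(W(0,-.002,.038),rate=.1); manip.move_linear(W(0,.0,.12),rate=.25)
manip.move_pose(W(.06,.17,.12),rot(0)); print(plate(),st())
E
```

```text
rear edge [-0.0946 -0.0944 -0.0946 -0.0937 -0.0945 -0.0941 -0.0928 -0.0944 -0.0939
 -0.0944]
x edges [-0.0725  0.0662]
connector 60 [-0.003  -0.035   0.0517] [-0.013  -0.0455  0.0473] [ 0.0077 -0.025   0.0556]
-0.0135 [ 0.  -0.5 -0.4]
-0.0145 [-0.4  1.5  1.5]
-0.0155 [-0.2  2.3  2.1]
-0.0165 [0.2 3.1 1.6]
('front', np.float64(0.0355), 'zfront', np.float64(0.0299), 'tilt', np.float64(-0.9), 'xmid', np.float64(-0.0018)) (21.675, array([0.0589, 0.168 , 0.1184]), array([-0.1,  0.2,  0. ]))
```

The plate is now near the middle of the play. The block edges show my frame is off by about (-3, -3.5) mm, so the corrected plate position is about (+1, -16) mm and lies flat. I'll correct the frame and swing the clamp.

```bash
cat >> f.py <<'E'
O=O+(-.003*fx-.0033*fy)[:2]
def kp(th,lag=.022,z=.057,r=.06):
    rd=np.cos(th)*fx-np.sin(th)*fy; td=-np.sin(th)*fx-np.cos(th)*fy
    return W(0,.075,z)+r*rd-lag*td, rot(0,1,td,rd), rd, td
E
python3 - <<'E'
from f import *
print([inverse_kinematics(*kp(t)[:2]) is not None for t in(0,.5,1,1.3,1.57)], inverse_kinematics(*kp(1.57)[:2]))
p,o,_,_=kp(0.0,z=.12); manip.move_pose(p,o); manip.move_linear(kp(0.)[0],rate=.15); print(st())
th=0.; 
while th<1.72:
    th+=.12 if th<1.3 else .04
    p,o,rd,td=kp(th); manip.move_linear(p,rate=.05 if th<1.3 else .025,rot=o); s=manip.state(); f=s["contact_force"]; print(round(s["clock"],2),round(th,2),"tang",round(f@td,1),"rad",round(f@rd,1),"z",round(f[2],1))
    if abs(f@td)>7 or np.linalg.norm(f)>15: break
E
```

```text
[True, True, True, True, True] [-0.0735002   0.31209553  1.90431014  0.          0.92518698  1.8935622 ]
(22.65, array([0.06  , 0.0976, 0.0569]), array([-0.6,  0.4,  0.5]))
22.95 0.12 tang 0.1 rad 0.0 z 0.5
23.25 0.24 tang 0.5 rad -0.9 z 0.0
23.55 0.36 tang -0.1 rad 1.1 z 0.3
23.85 0.48 tang 0.1 rad 0.4 z 0.6
24.15 0.6 tang -0.6 rad 0.1 z 0.1
24.45 0.72 tang 0.3 rad 0.7 z -0.1
24.75 0.84 tang -0.6 rad -0.6 z 0.9
25.05 0.96 tang 0.1 rad 0.9 z -0.8
25.35 1.08 tang -0.3 rad 0.6 z -0.4
25.65 1.2 tang -1.2 rad -0.6 z -0.7
26.11 1.32 tang 0.2 rad 0.4 z -0.5
26.36 1.36 tang -0.4 rad 0.4 z -0.2
26.61 1.4 tang -0.9 rad 0.3 z -0.8
26.86 1.44 tang -0.6 rad -0.5 z -0.5
27.11 1.48 tang 0.2 rad -0.1 z 0.7
27.36 1.52 tang 0.4 rad 0.6 z -0.4
27.61 1.56 tang -0.7 rad -0.4 z 0.4
27.86 1.6 tang -0.1 rad 0.5 z 0.4
28.11 1.64 tang -6.0 rad -2.1 z -3.3
28.36 1.68 tang -11.2 rad -2.4 z -8.3
```

The force rises sharply at the stop. I'll back off, retreat and check.

```bash
python3 - <<'E'
from f import *
p,o,_,_=kp(1.66,lag=.045); manip.move_linear(p,rate=.1); p[2]=.15; manip.move_linear(p,rate=.25)
manip.move_pose(W(.0,.25,.2),rot(0)); print(st(),plate())
c=cap("top"); img=c["image"].astype(int); L=(c["P"]-np.r_[O,0])@np.c_[fx,fy,ez]
k=(img[...,2]>120)&(img[...,1]<70)&(img[...,0]<70)&(L[...,2]>.065)&(abs(L[...,0])<.08)&(abs(L[...,1])<.1)
m=L[k].mean(0); print("knob",k.sum(),m.round(4),"angle",np.arctan2(.075-m[1],m[0]))
cv2.imwrite("pics/top4.png",cv2.resize(c["image"][100:215,210:350],None,fx=5,fy=5,interpolation=cv2.INTER_CUBIC))
E
```

```text
(30.4833, array([-0.0005,  0.249 ,  0.1981]), array([-0.2,  1.2, -0.6])) ('front', np.float64(0.0385), 'zfront', np.float64(0.0297), 'tilt', np.float64(-0.7), 'xmid', np.float64(0.0011))
knob 21 [-0.0019  0.0159  0.0761] angle 1.603709189176315
```

View pics/top4.png

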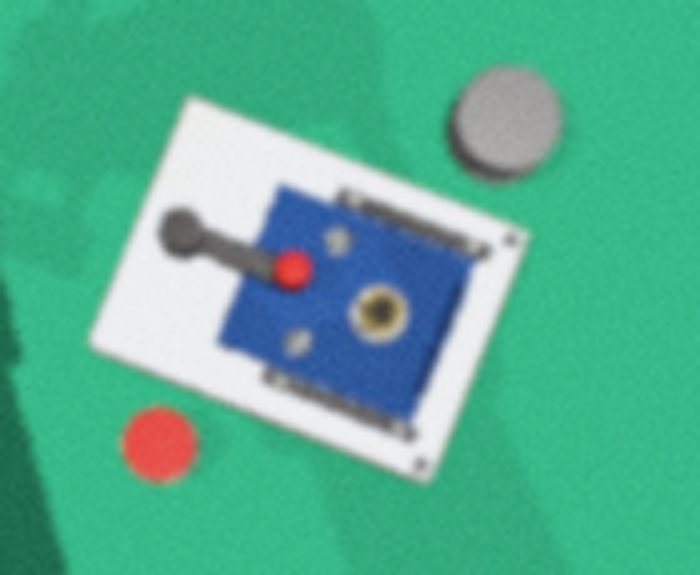

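The arm (180,232)→(293,270) lies along fixture -y over the flat plate, at its stop. The plate is at about (1, -16.5) mm, and the spool and jar have not moved.

```bash
python3 -c "
from h import *
print(order.close_job())"
```

```text
the job is handed in; nothing more can be done
None
```

The plate lies flat over both pins, about 1–1.5 mm from its nominal place by the camera. The hold-down arm is at its stop over it, the spool and jar beside it did not move, and the job was handed in after about 30.5 s; no verdict came back.

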